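Dock the cake tray in the decorating frame and shut its keeper

TASK

The cakes on the bamboo slat tray are to be stamped next, so the tray must not creep about. With the fingertips only, line the tray up with the open mouth of the wooden three-sided frame and push it along the table, by its edges, until it is fully home against the frame's far rail; then swing the steel keeper bar shut across the mouth behind it as far as it goes. Do not lift the tray, do not touch the cakes (all three stay standing on the tray), and leave the two stamps and the dye dish where they are.

Things in the scene. Friction and masses are not known exactly. Their poses are not given: they have to be found in the camera images.
- cake_tray: Loose bamboo slat tray bearing three cakes, 146 mm (its x) by 303 mm (its y) by 21 mm high, 0.22 to 0.4 kg; a few newtons slide it. Sides: plain upright faces from the table to 21 mm. Origin: centre of its underside; z up. It starts flat outside the frame's mouth, its x axis within 0.12 rad of the frame's x. The edge at its x = +73 mm goes in first; the edge at x = -73 mm is the one to push.
- decorating_frame: Three-sided frame of waxed, slippery wooden rails 13 mm high, 16 mm wide, fixed to the table, open to its own -x. Origin: on the table, where the tray's centre belongs (to within 3 mm). The tray goes in along the frame's +x, its long way along the frame's y. Far rail (the stop): inner face at x = +75.5 mm. Side rails: inner faces at y = +155.5 and -155.5 mm (4 mm play each side).
- keeper (a joint): Steel turn keeper on an upright pin at the mouth. Value in rad: 0 = fully open, growing as it shuts (clockwise seen from above), 1.745 = shut at its end stop, the bar across the mouth 5 mm behind a docked tray. At value q the bar points from the pin at angle 3.316 - q in the frame's x-y plane (from +x towards +y). Stays where left; about 0.7 N at the knob moves it.
- keeper_knob (a point): Point in the keeper bar under its wooden thumb knob, 77 mm from the pin, 21 mm above the table. The bar is 12 mm wide, lies 14.5 to 27.5 mm above the table and reaches 91 mm from the pin; the knob on it is 17 mm thick, its top 49 mm above the table.
- frame_mouth (a point): Middle of the frame's mouth on the table, at x = -75 mm, y = 0 in the frame's axes. The side rails are straight from the far rail to x = -50 mm; from there flared lead-ins, 13 mm high, open outwards at 24 degrees to about x = -91 mm, where the mouth is about 347 mm wide.
- keeper_pivot (a point): Axis of the keeper's pin, 21 mm above the table, at x = -80.5 mm, y = -184 mm in the frame's axes.
- cake_a: Loose steamed flower-shaped rice cake, about 62 x 67 x 26 mm, standing on the tray near its middle line (the first of the three along the tray's +y). Origin: centre of its underside, 21 mm above the table; z up.
- cake_b: Loose steamed flower-shaped rice cake, about 62 x 67 x 28 mm, standing on the tray near its middle line (the middle one of the three along the tray's +y). Origin: centre of its underside, 21 mm above the table; z up.
- cake_c: Loose steamed flower-shaped rice cake, about 62 x 67 x 26 mm, standing on the tray near its middle line (the last of the three along the tray's +y). Origin: centre of its underside, 21 mm above the table; z up.
- stamp_1: Wooden stamp, 27 mm thick, 77 mm high, standing loose on the table to the left of the frame; leave alone. Origin: centre of its underside.
- stamp_2: Another such wooden stamp, 27 mm thick, 77 mm high; leave alone. Origin: centre of its underside.
- dye_dish: Small steel dish of dye, 72 mm wide, 25 mm high, loose on the table by the stamps; leave alone. Origin: centre of its underside.
Things that resemble listed ones, but are neither listed nor needed, are in the scene too. What is shaped like the cake_b but purple is not meant.

How it is judged:
By the outcome, as a careful person would: the job done as asked, in the order asked, and still so for the second after the job is handed in, with the robot touching nothing.
It also fails if it takes over 72 s, if anything falls off the work surface, if the arm or the gripper's body presses on something with over 40 N, if the wrist force passes 120 N, or if a joint passes its speed limit or range.

ROBOT

A 6-joint arm with a two-finger parallel gripper is mounted at the origin on a cart in front of the work surface, level with it; the furniture and walls round the work are solid. World frame = base frame: x ahead of the robot, y to its left, z up, the work surface at z = 0. Lengths are in m, angles in rad, forces in N, time in s.
With the tool pointing down it reaches from about 0.375 to 0.75 m from the base axis. Payload 9 kg.
Tool frame: the origin (TCP) lies midway between the tips of the shut fingers; the grasp point (between the pads) lies 19 mm behind it; z points along the fingers, y is the line along which they close (so a half turn about z gives the same grasp; the last joint's range is limited). The gripper opens to 85 mm and grips with 20 to 120 N. Pads are 22 mm wide; open, the fingers measure 114 mm over their backs; the gripper's body (76 mm by 85 mm) begins 54 mm behind the grasp point. The pads swing forward as they close: fully open they stand 13 mm farther back than shut.
Start: joints at [1.028, 0.104, 0.097, 1.564, 0, 1.353], TCP at [0.191, 0.569, 0.231] pointing down, gripper open.
Joint ranges: [-2.99, 2.99], [-0.84, 1.86], [-1.1, 1.16], [-1.84, 2.11], [-1.51, 1.56], [-3.14, 3.14]. Speed limits (rad/s): [2.22, 2.22, 2.57, 3.14, 3.14, 3.14].

INTERFACE

Orientations are given as a rotation vector (axis times angle).
In Python, from plant import arm, snapshot, camera_info gives the robot as it stands.
- The arm moves only by the tool send_rows, never from a script. Its argument "deltas" is a list of rows, each an object with "delta_pos": the shift along the tool's x, y, z in units of 40 mm (1.0 is 40 mm), a list of three; "angular": the turn, a rotation vector about the tool's x, y, z in units of 6 degrees (1.0 is 6 degrees), a list of three; "gripper": the finger opening in mm, from 0 to 85.4. A call has 1 to 10 rows; each row is the pose to reach, as a shift and turn from the pose commanded when the call began, along the tool's axes at that moment; what a row does not reach only later rows make up. A row lasts 1/12 s, in which the tool goes at most 41.7 mm and 7.16 degrees, less where a joint would pass 70% of its speed; a pose out of reach is approached as far as the arm can. A call with a gripper value outside its range is refused whole. The fingers move at their own pace and stop on an object; the grip force is fixed at half the most. Time passes only in rows, so rows that repeat a pose let the fingers close. It gives the time, the measured TCP pose, the force, the opening and the grip force at its end, in the units of the state.
- arm.sense(): the state, without advancing time (a new reading comes with each control period).
- snapshot(name): name is "side" or "top"; returns the picture (400x640x3 uint8, red, green, blue); there is no depth.
- camera_info(name): a dict with "mtx" (3x3 intrinsics, pixels), "xyz" and "orientation" of the camera in the world. Camera axes: x right, y down, z forward; pixel columns grow to the right and rows downward; lengths in m; the calibration is good to about 2 mm. A picture is of the moment at which its call begins. camera_info takes no time and is no camera call.
- arm.finish_job(): hands the job in; it is judged then, once.
The state is a dict: "clock": time; "joints": joint angles; "joint_velocities": joint speeds; "joint_torque": joint torques, N m; "eef_pos": TCP position; "orientation": TCP orientation; "wrist_force": force on the tool from outside, world axes, zero at the start; "moment": the same for the moment, N m; "gripper_width": opening from 0.0 (shut) to 1.0 (fully open); "gripper_force": force on a finger pad.
Only numpy, scipy, OpenCV 4.12 (cv2) and the standard library are available. Lean on these libraries where they do the work, as an engineer would, in place of code of your own. Each camera call takes 0.05 s, during which the arm holds its last target. There are 200 camera calls.

## Working session

There is one attempt and no reset: what is moved stays moved. The work goes in short steps, Python scripts to look and compute and a tool call to move; the robot and the scene stay as the last step left them, time stands still between calls to the robot, and variables do not carry over. Pictures are saved under pics/ and viewed, at most 10 in all, crops included, and the job is handed in when it is done.

Besides the shell and the picture viewer there is one more tool, called after "Emit:" as name(argument=value, ...), one argument or row to a line, values as JSON. send_rows: Moves the arm, as the interface text tells. Its arguments: {"type":"object","properties":{"deltas":{"type":"array","items":{"type":"object","properties":{"delta_pos":{"type":"array","items":{"type":"number"}},"angular":{"type":"array","items":{"type":"number"}},"gripper":{"type":"number"}}}}},"required":["deltas"]}

```bash
mkdir -p pics; ls
python3 - <<'E'
from plant import arm,snapshot,camera_info
import cv2
for n in("top","side"):
    cv2.imwrite(f"pics/{n}0.png",snapshot(n)[:,:,::-1]); print(camera_info(n))
s=arm.sense(); print(s)
E
```

```text
pics
{'mtx': array([[441.44316248,   0.        , 308.06546505],
       [  0.        , 441.44316248, 199.56343888],
       [  0.        ,   0.        ,   1.        ]]), 'xyz': array([0.4649519 , 0.01798705, 1.32983034]), 'orientation': array([-2.18147193,  2.19814185, -0.05588354])}
{'mtx': array([[482.14537103,   0.        , 324.37685064],
       [  0.        , 482.14537103, 200.79583339],
       [  0.        ,   0.        ,   1.        ]]), 'xyz': array([-0.10695279,  1.4433261 ,  0.63166408]), 'orientation': array([-0.49787036,  2.33127207, -1.61865161])}
{'clock': 0.1, 'joints': array([1.02829819e+00, 1.04661493e-01, 9.65254420e-02, 1.56388630e+00,
       2.14540271e-05, 1.35309598e+00]), 'joint_velocities': array([-0.00091531,  0.00030484,  0.00221401, -0.00097855, -0.00215687,
       -0.00022405]), 'joint_torque': array([ 5.81723638e-03, -5.58209610e+01,  5.04718995e+01,  1.32076093e-02,
       -2.99552303e-04,  3.09308564e-05]), 'eef_pos': array([0.19129602, 0.56837033, 0.23057537]), 'orientation': array([-5.07874722e-01, -3.09978734e+00,  1.77560773e-03]), 'wrist_force': array([-0.60172124,  0.68989805, -0.42896303]), 'moment': array([-0.01495493, -0.0261365 , -0.03518894]), 'gripper_force': 0.0, 'gripper_width': 0.9989996319779538}
```

View pics/top0.png

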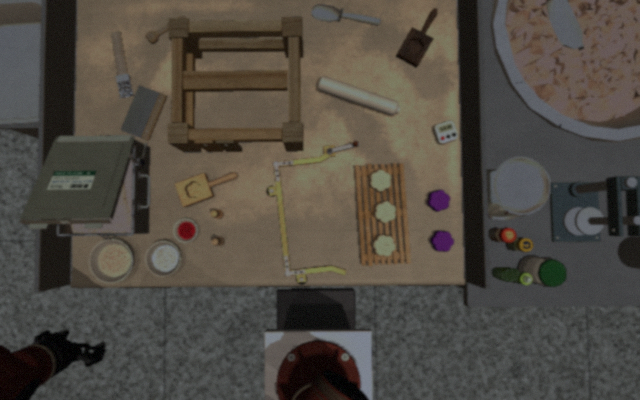

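View pics/side0.png

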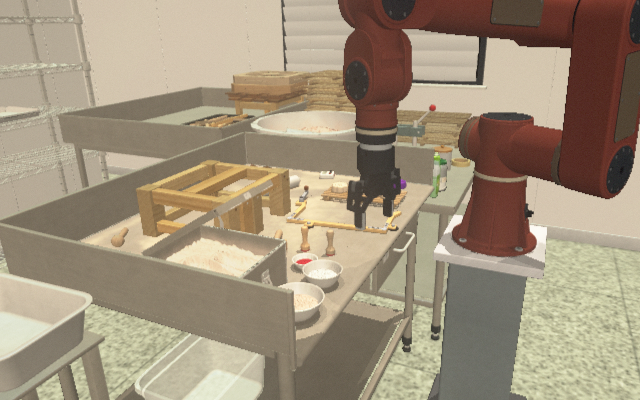

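The top view shows the frame at cols 272–345, rows 148–283, with its mouth to the right. The far rail is at col ~283 and the keeper at about (340,148). The tray spans cols 354–409, rows 164–264, with pale cakes at (380,181), (385,212) and (384,245). Two purple decoys sit at (438,200) and (442,240). The side view confirms this layout. Next I'll enlarge and measure.

```bash
cat > h.py <<'E'
from plant import arm,snapshot,camera_info
import cv2,numpy as np
from scipy.spatial.transform import Rotation as R
def cast(px,z,n="top"):
    c=camera_info(n);M=R.from_rotvec(c["orientation"]).as_matrix()
    px=np.atleast_2d(np.array(px,float));d=np.c_[px,np.ones(len(px))]@np.linalg.inv(c["mtx"]).T@M.T
    o=c["xyz"];return (o+d*((z-o[2])/d[:,2])[:,None])[:,:2]
def proj(p,n="top"):
    c=camera_info(n);M=R.from_rotvec(c["orientation"]).as_matrix()
    q=(np.atleast_2d(p)-c["xyz"])@M@c["mtx"].T;return q[:,:2]/q[:,2:]
E
python3 - <<'E'
import cv2,numpy as np
from h import *
im=cv2.imread("pics/top0.png")
cr=im[130:290,260:460]; cv2.imwrite("pics/c0.png",cv2.resize(np.clip(cr*1.6,0,255).astype('uint8'),None,fx=3.75,fy=3.75,interpolation=cv2.INTER_CUBIC))
hsv=cv2.cvtColor(im,cv2.COLOR_BGR2HSV)
for p in[(283,210),(320,160),(358,220),(404,220),(380,181),(430,170),(340,148),(370,200),(400,180),(345,200)]: print(p,hsv[p[1],p[0]])
E
```

```text
(283, 210) [ 26 100 105]
(320, 160) [ 31 102 120]
(358, 220) [ 17 109  75]
(404, 220) [ 14 116 112]
(380, 181) [ 37  52 128]
(430, 170) [ 18  68 127]
(340, 148) [ 16  23 120]
(370, 200) [ 15 126  91]
(400, 180) [ 14 120  83]
(345, 200) [ 17  69 111]
```

View pics/c0.png

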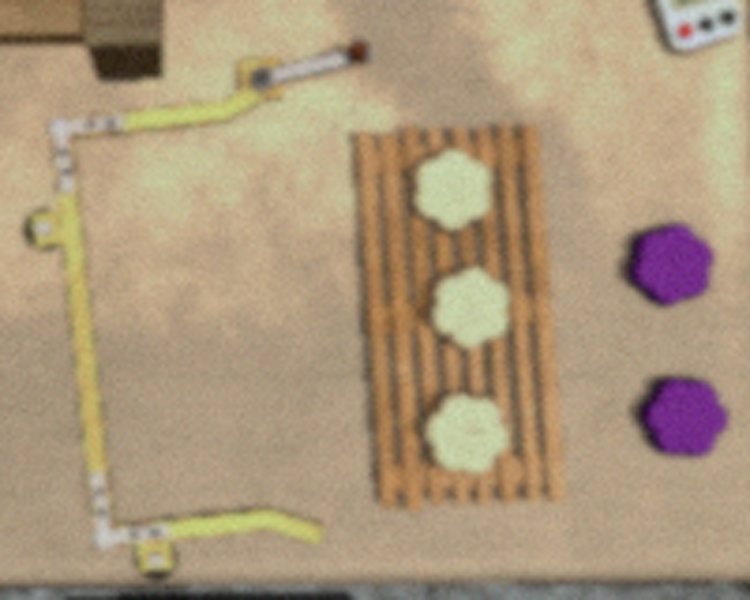

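The crop shows the far rail from (60,125) to (103,535), the keeper pin at (262,78) and the red-brown knob at (358,52). The tray corners are roughly (357,135), (537,128), (562,497) and (383,503). The three pale cakes on the tray are the ones meant. The purple ones at (670,264) and (683,417), out on the table, are the decoys.

```bash
cat > m.py <<'E'
from h import *
def frame(im):
    h=cv2.cvtColor(im,cv2.COLOR_BGR2HSV); H,S,V=cv2.split(h)
    y=((H>=23)&(H<=34)&(S>85)&(V>80)).astype('uint8')
    roi=lambda r0,r1,c0,c1:np.argwhere(y[r0:r1,c0:c1])[:,::-1]+[c0,r0]
    far=cast(roi(185,254,275,292),.013); up=cast(roi(150,166,294,318),.013); lo=cast(roi(262,278,305,330),.013)
    L=lambda p:cv2.fitLine(p.astype(np.float32),cv2.DIST_HUBER,0,1e-4,1e-4).ravel()
    return L(far),L(up),L(lo),[len(far),len(up),len(lo)]
def tray(im):
    h=cv2.cvtColor(im,cv2.COLOR_BGR2HSV); H,S,V=cv2.split(h)
    m=((H>=8)&(H<=20)&(S>88)).astype('uint8')
    m[:,:280]=0;m[:,440:]=0;m[:155]=0;m[280:]=0
    m=cv2.morphologyEx(m,cv2.MORPH_CLOSE,np.ones((5,5)));m=cv2.morphologyEx(m,cv2.MORPH_OPEN,np.ones((7,7)))
    c=max(cv2.findContours(m,0,1)[0],key=cv2.contourArea).reshape(-1,2)
    w=cast(c,.021); r=cv2.minAreaRect((w*1000).astype(np.float32));return r,cv2.boxPoints(r)
E
python3 - <<'E'
from m import *
im=cv2.imread("pics/top0.png")
f,u,l,n=frame(im);print(n,f,u,l,sep="\n")
for d in(f,u,l):print(np.degrees(np.arctan2(d[1],d[0])))
print(tray(im))
k=lambda x,y:[260+x/3.75-.4,130+y/3.75-.4]
print("pin",cast([k(262,78)],.03),"knob",cast([k(358,52)],.049),"purple",cast([k(670,264),k(683,417)],.028))
print("corners outer",cast([k(55,118),k(97,545)],.013))
print("tray corners",cast([k(357,135),k(537,128),k(562,497),k(383,503)],.021))
print("cakes",cast([k(452,190),k(470,306),k(468,433)],.047))
print("posts",cast([k(40,228),k(155,555)],.013), "stamps",cast([(216,212),(217,239),(186,230)],.05))
E
```

```text
[325, 137, 145]
[0.99378383 0.11132677 0.4962253  0.1060695 ]
[ 0.11250275 -0.9936514   0.65699273  0.03146923]
[ 1.437269e-01 -9.896174e-01  3.322656e-01 -5.461628e-04]
6.3918033
-83.54039
-81.736435
(((496.2371826171875, -193.60585021972656), (300.0686950683594, 149.900146484375), 3.115936756134033), array([[ 342.35062 , -126.921936],
       [ 350.4987  , -276.60046 ],
       [ 650.1238  , -260.28976 ],
       [ 641.9757  , -110.61124 ]], dtype=float32))
pin [[ 0.68447582 -0.03939934]] knob [[ 0.70107831 -0.11363737]] purple [[ 0.53469705 -0.3586808 ]
 [ 0.4147856  -0.36593672]]
corners outer [[0.65644966 0.12595637]
 [0.31689371 0.09384003]]
tray corners [[ 0.63968873 -0.11482323]
 [ 0.64410534 -0.25782836]
 [ 0.35267816 -0.27170646]
 [ 0.34897336 -0.13131011]]
cakes [[ 0.59260025 -0.18540851]
 [ 0.50231799 -0.19782533]
 [ 0.40442632 -0.19459029]]
posts [[0.56817614 0.13820721]
 [0.30875788 0.04810458]] stamps [[0.50364346 0.29260071]
 [0.42550984 0.28936053]
 [0.45214972 0.37939921]]
```

```bash
cat > g.py <<'E'
from h import *
O=np.array([.4935,.0212]);a=np.radians(96.4);FX=np.array([np.cos(a),np.sin(a)]);FY=np.array([-FX[1],FX[0]])
def W(x,y): return O+x*FX+y*FY          # frame -> world
def FR(p): d=np.asarray(p)[:2]-O; return np.array([d@FX,d@FY])
def goal(xy,z,yaw):   # yaw: tool y direction, world deg, tool pointing down
    s=arm.sense();Rc=R.from_rotvec(s["orientation"]);ph=np.radians((yaw+90)/2)
    Rt=R.from_rotvec(np.pi*np.array([np.cos(ph),np.sin(ph),0]))
    print("dpos",np.round(Rc.inv().apply(np.r_[xy,z]-s["eef_pos"])/.04,3),"ang",np.round(np.degrees((Rc.inv()*Rt).as_rotvec())/6,2),
      "now",s["eef_pos"].round(4),"F",FR(s["eef_pos"]).round(4),"t",round(s["clock"],2),"f",s["wrist_force"].round(1),"w",round(s["gripper_width"],2))
E
python3 -c "
from g import *
print(W(-.0805,-.184),W(-.2145,.195),W(-.2145,.1625))
goal((.45,.30),.2,6.4)"
```

```text
[ 0.68532655 -0.03828803] [ 0.32362534 -0.21369966] [ 0.3559228  -0.21007692]
dpos [-8.271 -4.294  0.767] ang [-1.000e-02  0.000e+00  1.083e+01] now [0.1913 0.5684 0.2306] F [0.5774 0.2393] t 0.1 f [-0.6  0.7 -0.4] w 1.0
```

Emit:
send_rows(
  deltas=[
    {"delta_pos": [-0.83, -0.43, 0.08], "angular": [0, 0, 1.08], "gripper": 85},
    {"delta_pos": [-1.65, -0.86, 0.15], "angular": [0, 0, 2.17], "gripper": 85},
    {"delta_pos": [-2.5, -1.3, 0.23], "angular": [0, 0, 3.25], "gripper": 85},
    {"delta_pos": [-3.3, -1.7, 0.3], "angular": [0, 0, 4.3], "gripper": 85},
    {"delta_pos": [-4.15, -2.15, 0.4], "angular": [0, 0, 5.4], "gripper": 85},
    {"delta_pos": [-4.95, -2.6, 0.46], "angular": [0, 0, 6.5], "gripper": 85},
    {"delta_pos": [-5.8, -3.0, 0.54], "angular": [0, 0, 7.6], "gripper": 85},
    {"delta_pos": [-6.6, -3.45, 0.6], "angular": [0, 0, 8.65], "gripper": 85},
    {"delta_pos": [-7.45, -3.85, 0.7], "angular": [0, 0, 9.75], "gripper": 85},
    {"delta_pos": [-8.27, -4.3, 0.77], "angular": [0, 0, 10.83], "gripper": 85},
  ],
)

```text
clock: 0.93
eef_pos: [0.451, 0.2986, 0.2]
orientation: [-2.1, -2.336, 0.0]
wrist_force: [0.9, 0.7, 0.2]
gripper_width: 1.003
gripper_force: 0.0
```

```bash
python3 -c "
from g import *
goal((.45,-.05),.15,-50)
goal((.45,-.05),.15,-83.6)"
```

```text
dpos [-8.663 -0.948  1.249] ang [-0.    0.    9.35] now [0.451  0.2986 0.2   ] F [0.2804 0.0113] t 0.93 f [0.9 0.7 0.2] w 1.0
dpos [-8.663 -0.948  1.249] ang [-0.    0.   14.95] now [0.451  0.2986 0.2   ] F [0.2804 0.0113] t 0.93 f [0.9 0.7 0.2] w 1.0
```

Emit:
send_rows(
  deltas=[
    {"delta_pos": [-0.87, -0.1, 0.12], "angular": [0, 0, 0.95], "gripper": 85},
    {"delta_pos": [-1.73, -0.2, 0.25], "angular": [0, 0, 1.9], "gripper": 85},
    {"delta_pos": [-2.6, -0.3, 0.38], "angular": [0, 0, 2.8], "gripper": 85},
    {"delta_pos": [-3.5, -0.4, 0.5], "angular": [0, 0, 3.7], "gripper": 85},
    {"delta_pos": [-4.3, -0.5, 0.6], "angular": [0, 0, 4.7], "gripper": 85},
    {"delta_pos": [-5.2, -0.6, 0.75], "angular": [0, 0, 5.6], "gripper": 85},
    {"delta_pos": [-6.1, -0.7, 0.87], "angular": [0, 0, 6.5], "gripper": 85},
    {"delta_pos": [-6.9, -0.8, 1.0], "angular": [0, 0, 7.5], "gripper": 85},
    {"delta_pos": [-7.8, -0.85, 1.1], "angular": [0, 0, 8.4], "gripper": 85},
    {"delta_pos": [-8.66, -0.95, 1.25], "angular": [0, 0, 9.35], "gripper": 85},
  ],
)

```text
clock: 1.77
eef_pos: [0.4508, -0.0501, 0.1504]
orientation: [2.951, 1.076, 0.001]
wrist_force: [0.6, 0.1, -0.1]
gripper_width: 0.996
gripper_force: 0.0
```

```bash
python3 -c "
from g import *
goal(W(-.2145,.205),.12,-83.6)"
```

```text
dpos [-5.274  0.946  0.758] ang [ 0.   -0.    5.61] now [ 0.4508 -0.0501  0.1504] F [-0.0661  0.0504] t 1.77 f [ 0.6  0.1 -0.1] w 1.0
```

Emit:
send_rows(
  deltas=[
    {"delta_pos": [-0.75, 0.13, 0.1], "angular": [0, 0, 0.8], "gripper": 85},
    {"delta_pos": [-1.5, 0.27, 0.2], "angular": [0, 0, 1.6], "gripper": 85},
    {"delta_pos": [-2.3, 0.4, 0.3], "angular": [0, 0, 2.4], "gripper": 85},
    {"delta_pos": [-3.0, 0.54, 0.4], "angular": [0, 0, 3.2], "gripper": 85},
    {"delta_pos": [-3.8, 0.67, 0.5], "angular": [0, 0, 4.0], "gripper": 85},
    {"delta_pos": [-4.5, 0.8, 0.6], "angular": [0, 0, 4.8], "gripper": 85},
    {"delta_pos": [-5.27, 0.95, 0.75], "angular": [0, 0, 5.6], "gripper": 85},
    {"delta_pos": [-5.27, 0.95, 0.75], "angular": [0, 0, 5.6], "gripper": 85},
  ],
)

```text
clock: 2.43
eef_pos: [0.312, -0.2167, 0.1193]
orientation: [3.137, 0.168, -0.002]
wrist_force: [0.9, 0.3, -0.2]
gripper_width: 0.999
gripper_force: 0.0
```

```bash
python3 -c "
from g import *
goal(W(-.2145,.2),-.006,-83.6)"
```

```text
dpos [ 0.176 -0.042  3.133] ang [ 0.    0.01 -0.04] now [ 0.312  -0.2167  0.1193] F [-0.2161  0.2069] t 2.43 f [ 0.9  0.3 -0.2] w 1.0
```

Emit:
send_rows(
  deltas=[
    {"delta_pos": [0.1, -0.04, 0.7], "angular": [0, 0, 0], "gripper": 85},
    {"delta_pos": [0.15, -0.04, 1.4], "angular": [0, 0, 0], "gripper": 85},
    {"delta_pos": [0.18, -0.04, 2.1], "angular": [0, 0, 0], "gripper": 85},
    {"delta_pos": [0.18, -0.04, 2.6], "angular": [0, 0, 0], "gripper": 85},
    {"delta_pos": [0.18, -0.04, 2.95], "angular": [0, 0, 0], "gripper": 85},
    {"delta_pos": [0.18, -0.04, 3.1], "angular": [0, 0, 0], "gripper": 85},
    {"delta_pos": [0.18, -0.04, 3.1], "angular": [0, 0, 0], "gripper": 85},
  ],
)

```text
clock: 3.02
eef_pos: [0.3212, -0.2101, -0.0049]
orientation: [-3.134, -0.185, 0.002]
wrist_force: [-1.7, 0.7, 0.2]
gripper_width: 0.996
gripper_force: 0.0
```

```bash
python3 -c "
from g import *
goal(W(-.2145,.1625),-.006,-83.6)
im=snapshot('side')[:,:,::-1];c=im[140:260,260:460]
cv2.imwrite('pics/s1.png',cv2.resize(c,None,fx=4,fy=4,interpolation=2))"
```

```text
dpos [0.862 0.102 0.027] ang [-0.02  0.01  0.06] now [ 0.3212 -0.2101 -0.0049] F [-0.2106  0.197 ] t 3.02 f [-1.7  0.7  0.2] w 1.0
```

View pics/s1.png

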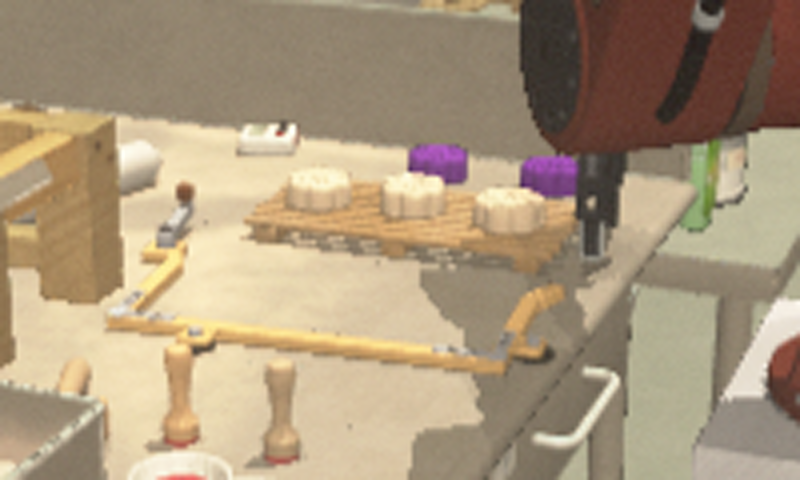

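The side view shows the fingertips at (593,255), just short of the tray's near end at (520,265) and close to the table. The cakes are standing. Next is the lateral push.

Emit:
send_rows(
  deltas=[
    {"delta_pos": [0.06, 0.05, 0], "angular": [0, 0, 0], "gripper": 85},
    {"delta_pos": [0.14, 0.1, 0], "angular": [0, 0, 0], "gripper": 85},
    {"delta_pos": [0.22, 0.1, 0], "angular": [0, 0, 0], "gripper": 85},
    {"delta_pos": [0.31, 0.1, 0], "angular": [0, 0, 0], "gripper": 85},
    {"delta_pos": [0.4, 0.1, 0], "angular": [0, 0, 0], "gripper": 85},
    {"delta_pos": [0.49, 0.1, 0], "angular": [0, 0, 0], "gripper": 85},
    {"delta_pos": [0.58, 0.1, 0], "angular": [0, 0, 0], "gripper": 85},
    {"delta_pos": [0.67, 0.1, 0], "angular": [0, 0, 0], "gripper": 85},
    {"delta_pos": [0.76, 0.1, 0], "angular": [0, 0, 0], "gripper": 85},
    {"delta_pos": [0.82, 0.1, 0], "angular": [0, 0, 0], "gripper": 85},
  ],
)

```text
clock: 3.9
eef_pos: [0.3552, -0.2113, -0.0036]
orientation: [-3.136, -0.184, 0.0]
wrist_force: [-4.2, -1.9, 2.7]
gripper_width: 0.995
gripper_force: 2.1
```

```bash
python3 -c "
from g import *
from m import tray
goal(W(-.2145,.1625),-.006,-83.6)
im=snapshot('top')[:,:,::-1];cv2.imwrite('pics/t1.png',im)
r,b=tray(im);print(r,FR(np.array(r[0])/1000))
cv2.imwrite('pics/t1c.png',cv2.resize(np.clip(im[130:290,260:460]*1.6,0,255).astype('uint8'),None,fx=3.75,fy=3.75,interpolation=2))"
```

```text
dpos [ 0.021 -0.029  0.061] ang [-0.    0.    0.05] now [ 0.3552 -0.2113 -0.0036] F [-0.2157  0.1633] t 3.9 f [-4.2 -1.9  2.7] w 1.0
((488.05755615234375, -193.89315795898438), (362.8367004394531, 161.05149841308594), 5.179051876068115) [-0.21314602  0.02938473]
```

View pics/t1c.png

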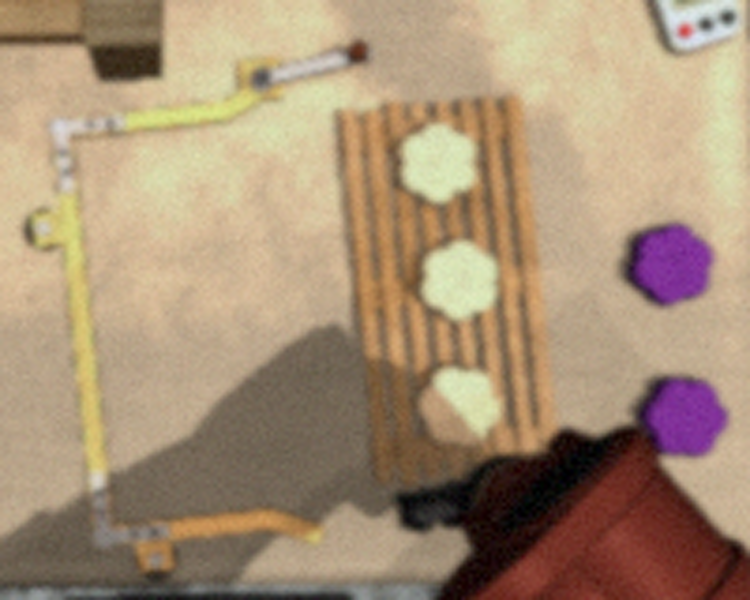

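The tray shifted up and turned to match the frame. Its top corners are now at crop (337,112) and (520,97). The cakes haven't moved on it.

```bash
python3 -c "
from g import *
k=lambda x,y:[260+x/3.75-.4,130+y/3.75-.4]
for p in cast([k(337,112),k(520,97),k(378,485),k(552,450),k(530,250)],.021): print(FR(p).round(4))
goal(W(-.2145,.195),.05,-83.6)"
```

```text
[-0.138  -0.1503]
[-0.2839 -0.1448]
[-0.1333  0.1462]
[-0.2724  0.1353]
[-0.2759 -0.0229]
dpos [-0.799 -0.033 -1.339] ang [-0.   -0.    0.06] now [ 0.3555 -0.2113 -0.0036] F [-0.2156  0.163 ] t 3.95 f [-1.  -0.7  0.2] w 0.99
```

Emit:
send_rows(
  deltas=[
    {"delta_pos": [-0.3, -0.03, 0], "angular": [0, 0, 0], "gripper": 85},
    {"delta_pos": [-0.7, -0.03, -0.2], "angular": [0, 0, 0], "gripper": 85},
    {"delta_pos": [-0.75, -0.03, -0.8], "angular": [0, 0, 0], "gripper": 85},
    {"delta_pos": [-0.75, -0.03, -1.7], "angular": [0, 0, 0], "gripper": 85},
    {"delta_pos": [-0.75, -0.03, -2.6], "angular": [0, 0, 0], "gripper": 85},
    {"delta_pos": [-0.5, 0.5, -3.0], "angular": [0, 0, -1], "gripper": 85},
    {"delta_pos": [0.2, 1.2, -3.0], "angular": [0, 0, -2.1], "gripper": 85},
    {"delta_pos": [1.0, 1.8, -3.0], "angular": [0, 0, -3.2], "gripper": 85},
    {"delta_pos": [1.8, 2.2, -3.0], "angular": [0, 0, -4.3], "gripper": 85},
    {"delta_pos": [2.6, 2.6, -3.0], "angular": [0, 0, -5.4], "gripper": 85},
  ],
)

```text
clock: 4.78
eef_pos: [0.4727, -0.3032, 0.1158]
orientation: [-2.957, -1.06, -0.003]
wrist_force: [-0.3, 0.2, 0.9]
gripper_width: 0.992
gripper_force: 0.0
```

```bash
python3 -c "
from g import *
goal(W(-.318,.0),.08,6.4)"
```

```text
dpos [1.218 0.731 0.897] ang [ 0.01 -0.01 -9.49] now [ 0.4727 -0.3032  0.1158] F [-0.3201  0.0568] t 4.78 f [-0.3  0.2  0.9] w 0.99
```

Emit:
send_rows(
  deltas=[
    {"delta_pos": [0.2, 0.1, 0], "angular": [0, 0, -1.1], "gripper": 85},
    {"delta_pos": [0.4, 0.2, 0], "angular": [0, 0, -2.2], "gripper": 85},
    {"delta_pos": [0.6, 0.35, 0], "angular": [0, 0, -3.3], "gripper": 85},
    {"delta_pos": [0.8, 0.5, 0], "angular": [0, 0, -4.4], "gripper": 85},
    {"delta_pos": [1.0, 0.6, 0.2], "angular": [0, 0, -5.5], "gripper": 85},
    {"delta_pos": [1.1, 0.7, 0.4], "angular": [0, 0, -6.6], "gripper": 85},
    {"delta_pos": [1.22, 0.73, 0.6], "angular": [0, 0, -7.7], "gripper": 85},
    {"delta_pos": [1.22, 0.73, 0.8], "angular": [0, 0, -8.8], "gripper": 85},
    {"delta_pos": [1.22, 0.73, 0.9], "angular": [0, 0, -9.5], "gripper": 85},
    {"delta_pos": [1.22, 0.73, 0.9], "angular": [0, 0, -9.5], "gripper": 85},
  ],
)

```text
clock: 5.62
eef_pos: [0.5263, -0.2933, 0.0787]
orientation: [-2.093, -2.339, -0.002]
wrist_force: [-0.6, 0.4, 0.1]
gripper_width: 0.995
gripper_force: 0.0
```

```bash
python3 -c "
from g import *
from m import tray
im=snapshot('top')[:,:,::-1]
cv2.imwrite('pics/t2c.png',cv2.resize(np.clip(im[130:290,260:460]*1.6,0,255).astype('uint8'),None,fx=3.75,fy=3.75,interpolation=2))
goal(W(-.318,.0),-.005,6.4)"
```

```text
dpos [-0.04   0.058  2.113] ang [-0.   -0.02 -0.06] now [ 0.5265 -0.2936  0.0795] F [-0.3165  0.0023] t 5.67 f [-0.3 -0.2  0.1] w 0.99
```

View pics/t2c.png

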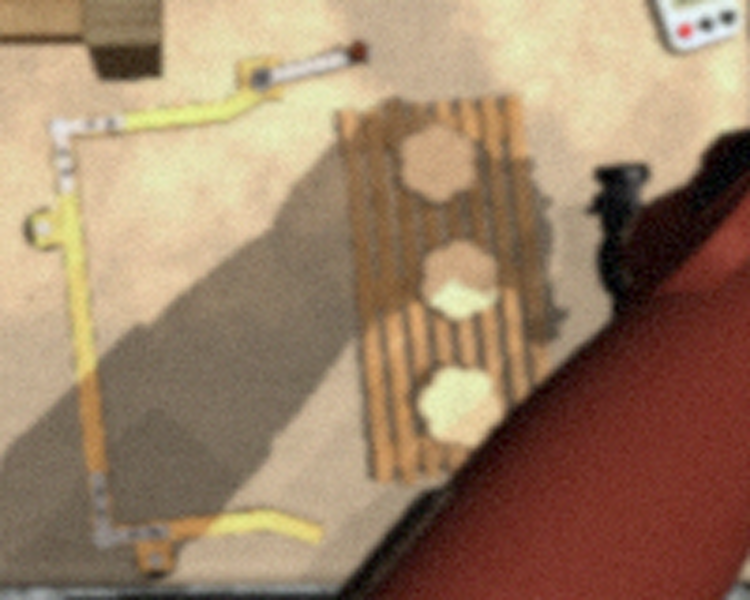

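The top view shows the tray corners at (338,112), (520,97) and (373,482), centred on the mouth within about 4 mm and 1°. The open fingers hang clear behind its rear edge at (620,170). I'll descend there.

Emit:
send_rows(
  deltas=[
    {"delta_pos": [-0.04, 0.06, 0.6], "angular": [0, 0, 0], "gripper": 85},
    {"delta_pos": [-0.04, 0.06, 1.2], "angular": [0, 0, 0], "gripper": 85},
    {"delta_pos": [-0.04, 0.06, 1.7], "angular": [0, 0, 0], "gripper": 85},
    {"delta_pos": [-0.04, 0.06, 2.0], "angular": [0, 0, 0], "gripper": 85},
    {"delta_pos": [-0.04, 0.06, 2.1], "angular": [0, 0, 0], "gripper": 85},
    {"delta_pos": [-0.04, 0.06, 2.1], "angular": [0, 0, 0], "gripper": 85},
  ],
)

```text
clock: 6.17
eef_pos: [0.5288, -0.2954, -0.0041]
orientation: [-2.1, -2.334, -0.001]
wrist_force: [-0.1, 0.3, 1.0]
gripper_width: 0.997
gripper_force: 0.0
```

```bash
python3 -c "
from g import *
goal(W(-.27,.0),-.005,6.4)"
```

```text
dpos [ 1.213 -0.003  0.024] ang [-0.01 -0.01 -0.06] now [ 0.5288 -0.2954 -0.0041] F [-3.185e-01  2.000e-04] t 6.17 f [-0.1  0.3  1. ] w 1.0
```

Emit:
send_rows(
  deltas=[
    {"delta_pos": [0.15, 0, 0], "angular": [0, 0, 0], "gripper": 85},
    {"delta_pos": [0.3, 0, 0], "angular": [0, 0, 0], "gripper": 85},
    {"delta_pos": [0.45, 0, 0], "angular": [0, 0, 0], "gripper": 85},
    {"delta_pos": [0.6, 0, 0], "angular": [0, 0, 0], "gripper": 85},
    {"delta_pos": [0.75, 0, 0], "angular": [0, 0, 0], "gripper": 85},
    {"delta_pos": [0.95, 0, 0], "angular": [0, 0, 0], "gripper": 85},
    {"delta_pos": [1.15, 0, 0], "angular": [0, 0, 0], "gripper": 85},
    {"delta_pos": [1.35, 0, 0], "angular": [0, 0, 0], "gripper": 85},
    {"delta_pos": [1.55, 0, 0], "angular": [0, 0, 0], "gripper": 85},
    {"delta_pos": [1.75, 0, 0], "angular": [0, 0, 0], "gripper": 85},
  ],
)

```text
clock: 7.0
eef_pos: [0.5219, -0.2257, -0.0031]
orientation: [2.099, 2.336, -0.0]
wrist_force: [0.9, -4.9, 3.5]
gripper_width: 0.996
gripper_force: 2.5
```

Emit:
send_rows(
  deltas=[
    {"delta_pos": [0.2, 0, 0], "angular": [0, 0, 0], "gripper": 85},
    {"delta_pos": [0.4, 0, 0], "angular": [0, 0, 0], "gripper": 85},
    {"delta_pos": [0.6, 0, 0], "angular": [0, 0, 0], "gripper": 85},
    {"delta_pos": [0.8, 0, 0], "angular": [0, 0, 0], "gripper": 85},
    {"delta_pos": [1.0, 0, 0], "angular": [0, 0, 0], "gripper": 85},
    {"delta_pos": [1.15, 0, 0], "angular": [0, 0, 0], "gripper": 85},
    {"delta_pos": [1.25, 0, 0], "angular": [0, 0, 0], "gripper": 85},
  ],
)

```text
clock: 7.58
eef_pos: [0.5161, -0.1754, -0.0037]
orientation: [-2.099, -2.337, -0.0]
wrist_force: [0.4, -3.9, 2.6]
gripper_width: 0.996
gripper_force: 2.2
```

```bash
python3 -c "
from g import *
im=snapshot('top')[:,:,::-1]
cv2.imwrite('pics/t3c.png',cv2.resize(np.clip(im[130:290,260:460]*1.6,0,255).astype('uint8'),None,fx=3.75,fy=3.75,interpolation=2))
goal(W(-.0815,.0),-.005,6.4)"
```

```text
dpos [ 2.896 -0.024  0.033] ang [-0.   -0.01 -0.04] now [ 0.516  -0.1749 -0.0038] F [-0.1973 -0.0005] t 7.63 f [ 0.3 -0.   0.9] w 1.0
```

View pics/t3c.png

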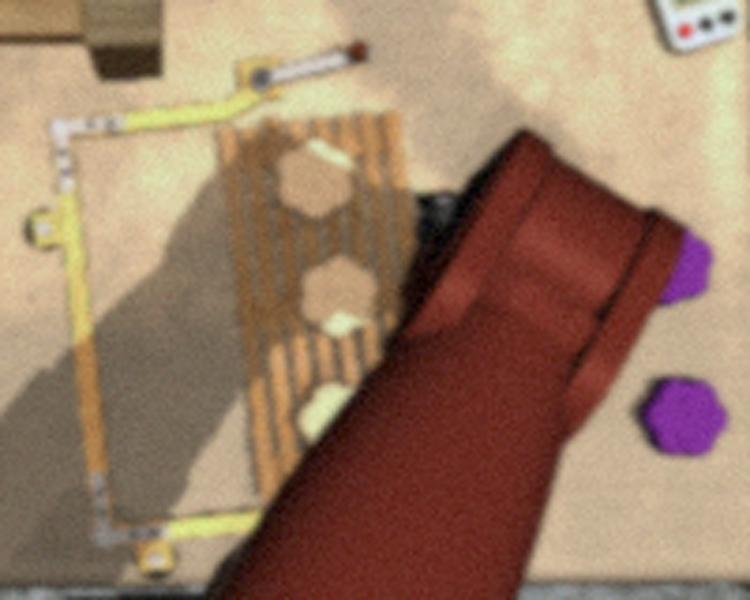

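The tray is entering the mouth: leading corner at (222,126), parallel to the far rail, just inside the upper lead-in. The cakes are standing, so I'll keep pushing.

Emit:
send_rows(
  deltas=[
    {"delta_pos": [0.12, 0, 0], "angular": [0, 0, 0], "gripper": 85},
    {"delta_pos": [0.27, 0, 0], "angular": [0, 0, 0], "gripper": 85},
    {"delta_pos": [0.42, 0, 0], "angular": [0, 0, 0], "gripper": 85},
    {"delta_pos": [0.57, 0, 0], "angular": [0, 0, 0], "gripper": 85},
    {"delta_pos": [0.72, 0, 0], "angular": [0, 0, 0], "gripper": 85},
    {"delta_pos": [0.87, 0, 0], "angular": [0, 0, 0], "gripper": 85},
    {"delta_pos": [1.02, 0, 0], "angular": [0, 0, 0], "gripper": 85},
    {"delta_pos": [1.17, 0, 0], "angular": [0, 0, 0], "gripper": 85},
    {"delta_pos": [1.32, 0, 0], "angular": [0, 0, 0], "gripper": 85},
    {"delta_pos": [1.45, 0, 0], "angular": [0, 0, 0], "gripper": 85},
  ],
)

```text
clock: 8.47
eef_pos: [0.51, -0.1179, -0.0037]
orientation: [-2.099, -2.337, -0.0]
wrist_force: [0.6, -1.9, -2.3]
gripper_width: 0.998
gripper_force: 1.0
```

```bash
python3 -c "
from g import *
goal(W(-.0815,.0),-.005,6.4)"
```

```text
dpos [ 1.465 -0.028  0.034] ang [-0.   -0.   -0.05] now [ 0.51   -0.1179 -0.0037] F [-0.1401 -0.0009] t 8.47 f [ 0.6 -1.9 -2.3] w 1.0
```

Running freely at about 2–5 N. I'll push the rest of the way in small steps.

Emit:
send_rows(
  deltas=[
    {"delta_pos": [0.12, 0, 0], "angular": [0, 0, 0], "gripper": 85},
    {"delta_pos": [0.25, 0, 0], "angular": [0, 0, 0], "gripper": 85},
    {"delta_pos": [0.38, 0, 0], "angular": [0, 0, 0], "gripper": 85},
    {"delta_pos": [0.5, 0, 0], "angular": [0, 0, 0], "gripper": 85},
    {"delta_pos": [0.63, 0, 0], "angular": [0, 0, 0], "gripper": 85},
    {"delta_pos": [0.76, 0, 0], "angular": [0, 0, 0], "gripper": 85},
    {"delta_pos": [0.89, 0, 0], "angular": [0, 0, 0], "gripper": 85},
    {"delta_pos": [1.0, 0, 0], "angular": [0, 0, 0], "gripper": 85},
    {"delta_pos": [1.1, 0, 0], "angular": [0, 0, 0], "gripper": 85},
    {"delta_pos": [1.2, 0, 0], "angular": [0, 0, 0], "gripper": 85},
  ],
)

```text
clock: 9.3
eef_pos: [0.505, -0.0706, -0.0035]
orientation: [-2.1, -2.337, -0.0]
wrist_force: [-0.3, -1.6, -1.7]
gripper_width: 0.996
gripper_force: 1.0
```

Emit:
send_rows(
  deltas=[
    {"delta_pos": [0.06, 0, 0], "angular": [0, 0, 0], "gripper": 85},
    {"delta_pos": [0.12, 0, 0], "angular": [0, 0, 0], "gripper": 85},
    {"delta_pos": [0.17, 0, 0], "angular": [0, 0, 0], "gripper": 85},
    {"delta_pos": [0.2, 0, 0], "angular": [0, 0, 0], "gripper": 85},
  ],
)

```text
clock: 9.63
eef_pos: [0.5042, -0.0629, -0.0035]
orientation: [-2.1, -2.337, -0.0]
wrist_force: [-0.5, -1.8, -1.2]
gripper_width: 0.995
gripper_force: 1.1
```

```bash
python3 -c "
from g import *
goal(W(-.0815,.0),-.005,6.4)"
```

```text
dpos [ 0.082 -0.032  0.037] ang [ 0.   -0.   -0.05] now [ 0.5042 -0.0629 -0.0035] F [-0.0848 -0.0013] t 9.63 f [-0.5 -1.8 -1.2] w 1.0
```

Now creep forward until the force rises.

Emit:
send_rows(
  deltas=[
    {"delta_pos": [0.03, 0, 0], "angular": [0, 0, 0], "gripper": 85},
    {"delta_pos": [0.06, 0, 0], "angular": [0, 0, 0], "gripper": 85},
  ],
)

```text
clock: 9.8
eef_pos: [0.504, -0.0607, -0.0035]
orientation: [2.1, 2.336, 0.0]
wrist_force: [0.1, -2.2, -0.5]
gripper_width: 0.991
gripper_force: 1.1
```

Emit:
send_rows(
  deltas=[
    {"delta_pos": [0.03, 0, 0], "angular": [0, 0, 0], "gripper": 85},
    {"delta_pos": [0.06, 0, 0], "angular": [0, 0, 0], "gripper": 85},
  ],
)

```text
clock: 9.97
eef_pos: [0.5036, -0.0593, -0.0034]
orientation: [2.1, 2.335, -0.003]
wrist_force: [-0.5, -12.3, -1.3]
gripper_width: 0.996
gripper_force: 6.2
```

Emit:
send_rows(
  deltas=[
    {"delta_pos": [0.02, 0, 0], "angular": [0, 0, 0], "gripper": 85},
    {"delta_pos": [0.04, 0, 0], "angular": [0, 0, 0], "gripper": 85},
  ],
)

```text
clock: 10.13
eef_pos: [0.5037, -0.0592, -0.0031]
orientation: [2.101, 2.331, -0.006]
wrist_force: [-2.6, -18.6, -1.4]
gripper_width: 0.993
gripper_force: 9.0
```

It is hard home: force went from 2 to 19 N with no travel, and TCP frame x is −81 mm as predicted. Now back off, lift and head for the keeper.

Emit:
send_rows(
  deltas=[
    {"delta_pos": [-0.15, 0, 0], "angular": [0, 0, 0], "gripper": 85},
    {"delta_pos": [-0.5, 0, 0], "angular": [0, 0, 0], "gripper": 85},
    {"delta_pos": [-1.0, 0, -0.2], "angular": [0, 0, 0], "gripper": 85},
    {"delta_pos": [-1.1, 0, -1.0], "angular": [0, 0, 0], "gripper": 85},
    {"delta_pos": [-1.1, 0, -1.9], "angular": [0, 0, 0], "gripper": 85},
    {"delta_pos": [-1.1, 0, -2.7], "angular": [0, 0, 0], "gripper": 60},
    {"delta_pos": [-1.1, 0, -2.7], "angular": [0, 0, 0], "gripper": 0},
  ],
)

```text
clock: 10.72
eef_pos: [0.5116, -0.1026, 0.1115]
orientation: [2.094, 2.33, 0.005]
wrist_force: [1.9, 0.5, 1.1]
gripper_width: 0.745
gripper_force: 0.0
```

```bash
python3 -c "
from g import *
im=snapshot('top')[:,:,::-1]
u=lambda d:np.array([np.cos(np.radians(d)),np.sin(np.radians(d))])
for th,off,r in((190,38,65),(190,23,65),(170,25,65),(150,27,65),(130,27,65),(110,24,65),(90,20,65)):
    p=np.array([-.0805,-.184])+r/1e3*u(th)+off/1e3*u(th+90); w=W(*p); print(th,p.round(4),w.round(4),np.hypot(*w).round(3))
goal(W(*(np.array([-.0805,-.184])+.065*u(190)+.038*u(280))),.11,6.4)
h=cv2.cvtColor(im,cv2.COLOR_BGR2HSV)
cv2.imwrite('pics/t4c.png',cv2.resize(np.clip(im[130:290,260:460]*1.6,0,255).astype('uint8'),None,fx=3.75,fy=3.75,interpolation=2))
"
```

```text
190 [-0.1379 -0.2327] [ 0.7401 -0.0899] 0.746
190 [-0.1405 -0.2179] [ 0.7257 -0.0941] 0.732
170 [-0.1489 -0.1973] [ 0.7062 -0.1047] 0.714
150 [-0.1503 -0.1749] [ 0.684  -0.1087] 0.693
130 [-0.143  -0.1516] [ 0.6601 -0.104 ] 0.668
110 [-0.1253 -0.1311] [ 0.6378 -0.0887] 0.644
90 [-0.1005 -0.119 ] [ 0.623  -0.0654] 0.626
dpos [-3.060e-01  5.736e+00 -3.000e-03] ang [ 0.06  0.03 -0.05] now [ 0.5107 -0.1021  0.1085] F [-0.1245 -0.0033] t 10.77 f [-0.2  0.2 -0.3] w 0.66
```

View pics/t4c.png

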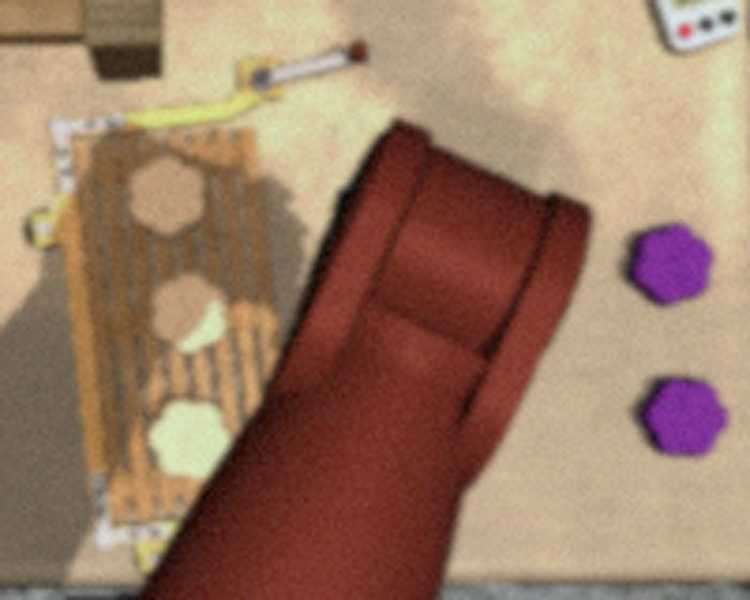

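The tray is fully seated in the frame: right edge from (250,130) to about (275,330), left edge along the far rail, cakes in place. The keeper is still open with its knob at (358,50). I'll go to its outer side.

Emit:
send_rows(
  deltas=[
    {"delta_pos": [-0.05, 0.6, 0], "angular": [0.03, 0, 0], "gripper": 0},
    {"delta_pos": [-0.1, 1.3, 0], "angular": [0.06, 0.03, -0.05], "gripper": 0},
    {"delta_pos": [-0.15, 2.1, 0], "angular": [0.06, 0.03, -0.05], "gripper": 0},
    {"delta_pos": [-0.2, 3.0, 0], "angular": [0.06, 0.03, -0.05], "gripper": 0},
    {"delta_pos": [-0.25, 3.9, 0], "angular": [0.06, 0.03, -0.05], "gripper": 0},
    {"delta_pos": [-0.3, 4.7, 0], "angular": [0.06, 0.03, -0.05], "gripper": 0},
    {"delta_pos": [-0.3, 5.3, 0], "angular": [0.06, 0.03, -0.05], "gripper": 0},
    {"delta_pos": [-0.3, 5.62, 0], "angular": [0.06, 0.03, -0.05], "gripper": 0},
    {"delta_pos": [-0.3, 5.62, 0], "angular": [0.06, 0.03, -0.05], "gripper": 0},
  ],
)

```text
clock: 11.52
eef_pos: [0.7343, -0.0883, 0.1017]
orientation: [-2.087, -2.337, 0.004]
wrist_force: [-0.3, -0.2, 0.5]
gripper_width: 0.0
gripper_force: 0.0
```

```bash
python3 -c "
from g import *
goal((.737,-.091),.018,6.4)"
```

```text
dpos [-0.083  0.077  2.091] ang [-0.07 -0.04  0.01] now [ 0.7343 -0.0883  0.1017] F [-0.1357 -0.227 ] t 11.52 f [-0.3 -0.2  0.5] w 0.0
```

Emit:
send_rows(
  deltas=[
    {"delta_pos": [-0.08, 0.08, 0.4], "angular": [0, 0, 0], "gripper": 0},
    {"delta_pos": [-0.08, 0.08, 0.8], "angular": [0, 0, 0], "gripper": 0},
    {"delta_pos": [-0.08, 0.08, 1.1], "angular": [0, 0, 0], "gripper": 0},
  ],
)

```text
clock: 11.77
eef_pos: [0.7348, -0.0916, 0.0572]
orientation: [-2.088, -2.335, 0.006]
wrist_force: [0.3, -0.3, -0.8]
gripper_width: -0.007
gripper_force: 0.0
```

```bash
python3 -c "
from g import *
goal((.737,-.091),.018,6.4)
im=snapshot('side')[:,:,::-1];c=im[130:220,240:390]
cv2.imwrite('pics/s2.png',cv2.resize(c,None,fx=5,fy=5,interpolation=2))"
```

```text
dpos [0.004 0.064 0.98 ] ang [-0.08 -0.04 -0.  ] now [ 0.7348 -0.0916  0.0572] F [-0.139  -0.2272] t 11.77 f [ 0.3 -0.3 -0.8] w -0.01
```

View pics/s2.png

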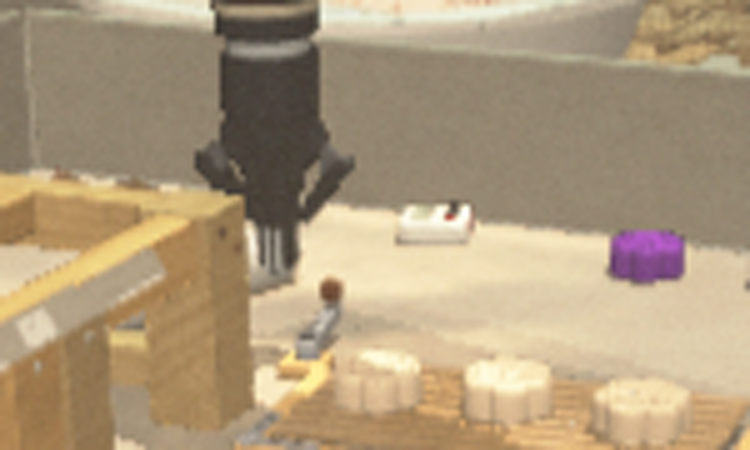

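The closed fingertips at (275,275) are on the far side of the keeper (knob at (330,290)), clear of the rack and the bar. Lower them.

Emit:
send_rows(
  deltas=[
    {"delta_pos": [0, 0.03, 0.3], "angular": [-0.08, -0.04, 0], "gripper": 0},
    {"delta_pos": [0, 0.05, 0.6], "angular": [-0.08, -0.04, 0], "gripper": 0},
    {"delta_pos": [0, 0.05, 0.85], "angular": [-0.08, -0.04, 0], "gripper": 0},
    {"delta_pos": [0, 0.05, 0.98], "angular": [-0.08, -0.04, 0], "gripper": 0},
    {"delta_pos": [0, 0.05, 0.98], "angular": [-0.08, -0.04, 0], "gripper": 0},
  ],
)

```text
clock: 12.23
eef_pos: [0.7367, -0.0906, 0.0192]
orientation: [-2.093, -2.342, 0.0]
wrist_force: [-0.7, 0.3, 0.0]
gripper_width: -0.001
gripper_force: 0.0
```

```bash
python3 -c "
from g import *
u=lambda d:np.array([np.cos(np.radians(d)),np.sin(np.radians(d))])
for th,off in((190,23),(180,24),(170,25),(160,26),(150,27),(140,27),(130,27),(120,26),(110,24),(100,22),(95,21)):
    print(th,end=' ');goal(W(*(np.array([-.0805,-.184])+.065*u(th)+off/1e3*u(th+90))),.018,6.4)"
```

```text
190 dpos [-0.057 -0.282  0.029] ang [-0.01 -0.    0.  ] now [ 0.7367 -0.0906  0.0192] F [-0.1382 -0.2292] t 12.23 f [-0.7  0.3  0. ] w -0.0
180 dpos [-0.182 -0.53   0.029] ang [-0.01 -0.    0.  ] now [ 0.7367 -0.0906  0.0192] F [-0.1382 -0.2292] t 12.23 f [-0.7  0.3  0. ] w -0.0
170 dpos [-0.266 -0.797  0.029] ang [-0.01 -0.    0.  ] now [ 0.7367 -0.0906  0.0192] F [-0.1382 -0.2292] t 12.23 f [-0.7  0.3  0. ] w -0.0
160 dpos [-0.306 -1.075  0.029] ang [-0.01 -0.    0.  ] now [ 0.7367 -0.0906  0.0192] F [-0.1382 -0.2292] t 12.23 f [-0.7  0.3  0. ] w -0.0
150 dpos [-0.302 -1.358  0.03 ] ang [-0.01 -0.    0.  ] now [ 0.7367 -0.0906  0.0192] F [-0.1382 -0.2292] t 12.23 f [-0.7  0.3  0. ] w -0.0
140 dpos [-0.236 -1.658  0.03 ] ang [-0.01 -0.    0.  ] now [ 0.7367 -0.0906  0.0192] F [-0.1382 -0.2292] t 12.23 f [-0.7  0.3  0. ] w -0.0
130 dpos [-0.118 -1.941  0.03 ] ang [-0.01 -0.    0.  ] now [ 0.7367 -0.0906  0.0192] F [-0.1382 -0.2292] t 12.23 f [-0.7  0.3  0. ] w -0.0
120 dpos [ 0.068 -2.213  0.03 ] ang [-0.01 -0.    0.  ] now [ 0.7367 -0.0906  0.0192] F [-0.1382 -0.2292] t 12.23 f [-0.7  0.3  0. ] w -0.0
110 dpos [ 0.324 -2.452  0.03 ] ang [-0.01 -0.    0.  ] now [ 0.7367 -0.0906  0.0192] F [-0.1382 -0.2292] t 12.23 f [-0.7  0.3  0. ] w -0.0
100 dpos [ 0.62  -2.635  0.031] ang [-0.01 -0.    0.  ] now [ 0.7367 -0.0906  0.0192] F [-0.1382 -0.2292] t 12.23 f [-0.7  0.3  0. ] w -0.0
95 dpos [ 0.779 -2.703  0.031] ang [-0.01 -0.    0.  ] now [ 0.7367 -0.0906  0.0192] F [-0.1382 -0.2292] t 12.23 f [-0.7  0.3  0. ] w -0.0
```

Emit:
send_rows(
  deltas=[
    {"delta_pos": [-0.06, -0.15, 0.02], "angular": [0, 0, 0], "gripper": 0},
    {"delta_pos": [-0.06, -0.28, 0.02], "angular": [0, 0, 0], "gripper": 0},
    {"delta_pos": [-0.12, -0.4, 0.02], "angular": [0, 0, 0], "gripper": 0},
    {"delta_pos": [-0.18, -0.53, 0.02], "angular": [0, 0, 0], "gripper": 0},
    {"delta_pos": [-0.23, -0.66, 0.02], "angular": [0, 0, 0], "gripper": 0},
    {"delta_pos": [-0.27, -0.8, 0.02], "angular": [0, 0, 0], "gripper": 0},
    {"delta_pos": [-0.29, -0.94, 0.02], "angular": [0, 0, 0], "gripper": 0},
    {"delta_pos": [-0.31, -1.08, 0.02], "angular": [0, 0, 0], "gripper": 0},
    {"delta_pos": [-0.31, -1.22, 0.02], "angular": [0, 0, 0], "gripper": 0},
    {"delta_pos": [-0.3, -1.36, 0.02], "angular": [0, 0, 0], "gripper": 0},
  ],
)

```text
clock: 13.07
eef_pos: [0.6848, -0.1091, 0.0204]
orientation: [2.092, 2.34, 0.002]
wrist_force: [0.6, 0.7, 1.0]
gripper_width: 0.0
gripper_force: 0.6
```

```bash
python3 -c "
from g import *
u=lambda d:np.array([np.cos(np.radians(d)),np.sin(np.radians(d))])
for th,off in((140,27),(130,27),(120,26),(110,24),(100,22),(95,21)):
    print(th,end=' ');goal(W(*(np.array([-.0805,-.184])+.065*u(th)+off/1e3*u(th+90))),.018,6.4)
im=snapshot('side')[:,:,::-1];c=im[130:220,240:390]
cv2.imwrite('pics/s3.png',cv2.resize(c,None,fx=5,fy=5,interpolation=2))"
```

```text
140 dpos [ 0.078 -0.317  0.06 ] ang [0.02 0.01 0.  ] now [ 0.6848 -0.1091  0.0204] F [-0.1508 -0.1756] t 13.07 f [0.6 0.7 1. ] w 0.0
130 dpos [ 0.195 -0.6    0.059] ang [0.02 0.01 0.  ] now [ 0.6848 -0.1091  0.0204] F [-0.1508 -0.1756] t 13.07 f [0.6 0.7 1. ] w 0.0
120 dpos [ 0.381 -0.872  0.058] ang [0.02 0.01 0.  ] now [ 0.6848 -0.1091  0.0204] F [-0.1508 -0.1756] t 13.07 f [0.6 0.7 1. ] w 0.0
110 dpos [ 0.637 -1.111  0.057] ang [0.02 0.01 0.  ] now [ 0.6848 -0.1091  0.0204] F [-0.1508 -0.1756] t 13.07 f [0.6 0.7 1. ] w 0.0
100 dpos [ 0.933 -1.294  0.057] ang [0.02 0.01 0.  ] now [ 0.6848 -0.1091  0.0204] F [-0.1508 -0.1756] t 13.07 f [0.6 0.7 1. ] w 0.0
95 dpos [ 1.092 -1.362  0.056] ang [0.02 0.01 0.  ] now [ 0.6848 -0.1091  0.0204] F [-0.1508 -0.1756] t 13.07 f [0.6 0.7 1. ] w 0.0
```

View pics/s3.png

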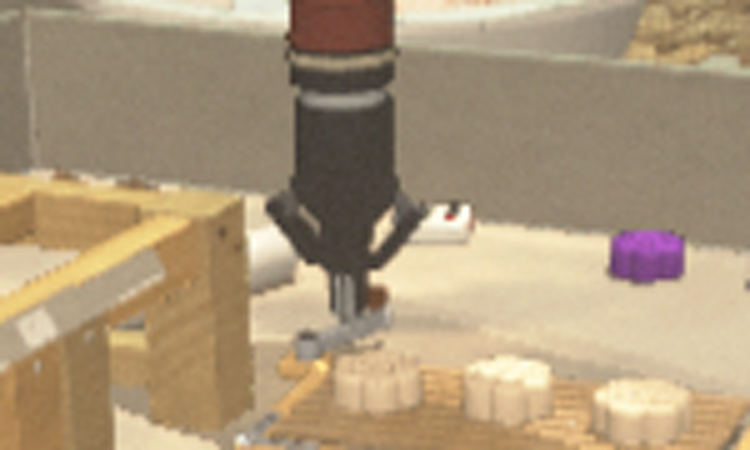

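The bar (pin (308,345), knob (377,297)) is turning ahead of the fingertip at (345,315), and the cakes are undisturbed. Keep swinging.

Emit:
send_rows(
  deltas=[
    {"delta_pos": [0.03, -0.15, 0.04], "angular": [0, 0, 0], "gripper": 0},
    {"delta_pos": [0.08, -0.32, 0.05], "angular": [0, 0, 0], "gripper": 0},
    {"delta_pos": [0.13, -0.46, 0.05], "angular": [0, 0, 0], "gripper": 0},
    {"delta_pos": [0.2, -0.6, 0.05], "angular": [0, 0, 0], "gripper": 0},
    {"delta_pos": [0.28, -0.74, 0.05], "angular": [0, 0, 0], "gripper": 0},
    {"delta_pos": [0.38, -0.87, 0.05], "angular": [0, 0, 0], "gripper": 0},
    {"delta_pos": [0.5, -1.0, 0.05], "angular": [0, 0, 0], "gripper": 0},
    {"delta_pos": [0.64, -1.11, 0.05], "angular": [0, 0, 0], "gripper": 0},
    {"delta_pos": [0.78, -1.21, 0.05], "angular": [0, 0, 0], "gripper": 0},
    {"delta_pos": [0.9, -1.28, 0.05], "angular": [0, 0, 0], "gripper": 0},
  ],
)

```text
clock: 13.95
eef_pos: [0.6297, -0.0783, 0.0181]
orientation: [2.092, 2.341, 0.001]
wrist_force: [0.9, -1.0, -0.6]
gripper_width: 0.001
gripper_force: 0.5
```

Emit:
send_rows(
  deltas=[
    {"delta_pos": [0.06, -0.02, 0], "angular": [0, 0, 0], "gripper": 0},
    {"delta_pos": [0.12, -0.04, 0], "angular": [0, 0, 0], "gripper": 0},
    {"delta_pos": [0.17, -0.06, 0], "angular": [0, 0, 0], "gripper": 0},
  ],
)

```text
clock: 14.2
eef_pos: [0.6272, -0.0721, 0.0182]
orientation: [2.092, 2.341, 0.001]
wrist_force: [1.5, -1.2, -0.3]
gripper_width: 0.001
gripper_force: 0.4
```

```bash
python3 -c "
from g import *
goal(W(-.0985,-.119),.018,6.4)"
```

```text
dpos [ 0.229 -0.085  0.004] ang [0.02 0.01 0.  ] now [ 0.6272 -0.0721  0.0182] F [-0.1077 -0.1224] t 14.2 f [ 1.5 -1.2 -0.3] w 0.0
```

Emit:
send_rows(
  deltas=[
    {"delta_pos": [0.06, 0, 0], "angular": [0, 0, 0], "gripper": 0},
    {"delta_pos": [0.11, 0, 0], "angular": [0, 0, 0], "gripper": 0},
    {"delta_pos": [0.15, 0, 0], "angular": [0, 0, 0], "gripper": 0},
  ],
)

```text
clock: 14.45
eef_pos: [0.6265, -0.0662, 0.0181]
orientation: [2.092, 2.341, 0.001]
wrist_force: [-0.7, -1.1, 0.6]
gripper_width: 0.001
gripper_force: 0.4
```

Emit:
send_rows(
  deltas=[
    {"delta_pos": [0.03, 0, 0], "angular": [0, 0, 0], "gripper": 0},
    {"delta_pos": [0.06, 0, 0], "angular": [0, 0, 0], "gripper": 0},
  ],
)

```text
clock: 14.62
eef_pos: [0.6263, -0.0639, 0.0181]
orientation: [2.092, 2.341, 0.001]
wrist_force: [-0.5, -1.0, 1.3]
gripper_width: 0.001
gripper_force: 0.4
```

Emit:
send_rows(
  deltas=[
    {"delta_pos": [0.03, 0, 0], "angular": [0, 0, 0], "gripper": 0},
    {"delta_pos": [0.06, 0, 0], "angular": [0, 0, 0], "gripper": 0},
  ],
)

```text
clock: 14.78
eef_pos: [0.6261, -0.0627, 0.0182]
orientation: [2.092, 2.339, -0.001]
wrist_force: [-0.0, -10.1, -3.2]
gripper_width: -0.0
gripper_force: 5.3
```

The end stop is felt (1 → 10 N) at frame x ≈ −98 mm, as predicted. One small firm-up, then withdraw.

Emit:
send_rows(
  deltas=[
    {"delta_pos": [0.03, 0, 0], "angular": [0, 0, 0], "gripper": 0},
    {"delta_pos": [0.03, 0, 0], "angular": [0, 0, 0], "gripper": 0},
    {"delta_pos": [-0.2, 0, 0], "angular": [0, 0, 0], "gripper": 0},
    {"delta_pos": [-0.7, 0, 0], "angular": [0, 0, 0], "gripper": 0},
    {"delta_pos": [-1.2, 0, 0], "angular": [0, 0, 0], "gripper": 0},
    {"delta_pos": [-1.3, 0, -0.8], "angular": [0, 0, 0], "gripper": 0},
    {"delta_pos": [-1.3, 0, -1.6], "angular": [0, 0, 0], "gripper": 0},
    {"delta_pos": [-1.3, 0, -2.4], "angular": [0, 0, 0], "gripper": 0},
    {"delta_pos": [-2.0, 0, -3.0], "angular": [0, 0, 0], "gripper": 0},
    {"delta_pos": [-2.8, 0, -3.5], "angular": [0, 0, 0], "gripper": 0},
  ],
)

```text
clock: 15.62
eef_pos: [0.6391, -0.1721, 0.1614]
orientation: [2.087, 2.342, 0.004]
wrist_force: [1.2, -0.5, 0.1]
gripper_width: 0.003
gripper_force: 0.0
```

Emit:
send_rows(
  deltas=[
    {"delta_pos": [-0.9, 0, -0.5], "angular": [0, 0, 0], "gripper": 0},
    {"delta_pos": [-1.8, 0, -1], "angular": [0, 0, 0], "gripper": 0},
    {"delta_pos": [-2.7, 0, -1.5], "angular": [0, 0, 0], "gripper": 0},
    {"delta_pos": [-3.4, 0, -1.5], "angular": [0, 0, 0], "gripper": 0},
    {"delta_pos": [-3.8, 0, -1.5], "angular": [0, 0, 0], "gripper": 0},
    {"delta_pos": [-3.8, 0, -1.5], "angular": [0, 0, 0], "gripper": 0},
  ],
)

```text
clock: 16.12
eef_pos: [0.6546, -0.3278, 0.2177]
orientation: [2.096, 2.337, 0.002]
wrist_force: [0.1, 0.8, -0.9]
gripper_width: -0.003
gripper_force: 0.0
```

```bash
python3 -c "
from g import *
im=snapshot('top')[:,:,::-1];cv2.imwrite('pics/t5.png',im)
h=cv2.cvtColor(im,cv2.COLOR_BGR2HSV);H,S,V=cv2.split(h)
# cakes: pale green; keeper bar: grey, low saturation
def blobs(m,z,lo):
    for c in cv2.findContours(m.astype('uint8'),0,1)[0]:
        if cv2.contourArea(c)>lo:
            M=cv2.moments(c);p=[M['m10']/M['m00'],M['m01']/M['m00']];print(np.round(p,1),cv2.contourArea(c),FR(cast([p],z)[0]).round(4))
roi=np.zeros_like(H);roi[140:290,265:380]=1
print('cakes');blobs((H>24)&(S<80)&(S>30)&(V>90)&(roi>0),.048,60)
print('knob');i=im.astype(int);blobs((i[...,2]>1.6*i[...,1])&(i.sum(2)<170)&(roi>0),.049,3)
print('bar grey');blobs((S<45)&(V>75)&(roi>0),.0275,8)
print('expected knob px',proj([*W(-.0805,-.107),.049]),'bar mid px',proj([*W(-.0805,-.145),.0275]), 'open knob',proj([.703,-.113,.049]))
for r in (-.0805,):
  for y in np.arange(-.18,-.08,.012): 
    q=proj([*W(r,y),.028])[0].round().astype(int); print(q,h[q[1],q[0]],end=';')
# slat region bounds in frame coords
m=(H>=7)&(H<=20)&(S>95)&(roi>0);m=cv2.morphologyEx(m.astype('uint8'),2,np.ones((3,3)))
f=np.array([FR(p) for p in cast(np.argwhere(m)[:,::-1],.021)]);
for y in (-.12,-.06,0,.05): 
  s=f[abs(f[:,1]-y)<.008]; print('\ny',y,np.percentile(s[:,0],[1,99]).round(4) if len(s) else None,end='')
goal((.5,-.2),.2,6.4)
"
```

```text
cakes
[301.4 179. ] 140.5 [ 0.0111 -0.1064]
knob
[267.4 287.3] 17.5 [0.1451 0.1926]
[364.9 272.4] 1051.0 [-0.1384  0.1835]
bar grey
[324.9 286.4] 18.0 [-0.0197  0.2124]
[288.3 272.4] 30.0 [0.0817 0.1594]
[279.3 166.7] 71.5 [ 0.072 -0.153]
[330.7 162.6] 47.5 [-0.0808 -0.1468]
expected knob px [[332.5723306  175.04085352]] bar mid px [[330.65167758 163.20241761]] open knob [[354.83983655 142.81749818]]
[329 152] [12 16 80];[330 156] [ 9 26 99];[330 160] [ 7 24 96];[331 164] [14 28 99];[331 168] [ 18  25 102];[332 172] [11 32 89];[332 176] [ 11 172  46];[333 180] [ 9 39 84];[333 184] [17 75 92];
y -0.12 [-0.0703  0.0718]
y -0.06 [-0.0684  0.0729]
y 0 [-0.0671  0.0913]
y 0.05 [-0.0665  0.0919]dpos [ 3.543 -3.503  0.433] ang [ 0.02  0.   -0.02] now [ 0.6548 -0.3256  0.2176] F [-0.3626 -0.1216] t 16.17 f [ 1.   0.1 -0.1] w -0.0
```

```bash
python3 -c "
from g import *
a=cv2.imread('pics/top0.png');b=np.mean([snapshot('top')[:,:,::-1] for _ in range(4)],0).astype('uint8');cv2.imwrite('pics/t6.png',b)
lab=lambda i:cv2.GaussianBlur(cv2.cvtColor(i,cv2.COLOR_BGR2LAB),(0,0),1).astype(float)
B=lab(b)[...,1]+lab(b)[...,2]; A=lab(a)[...,1]+lab(a)[...,2]
def edge(I,xf,z,sgn,y0,y1,name):
    P=[]
    for y in np.arange(y0,y1,.006):
        c=proj([*W(xf,y),z])[0];xs=np.arange(-6,6.1,.25)
        v=cv2.remap(I.astype(np.float32),(c[0]+xs).astype(np.float32)[None],np.full((1,len(xs)),c[1],np.float32),1)[0]
        P.append(FR(cast([[c[0]+xs[np.argmax(sgn*np.gradient(v))],c[1]]],z)[0]))
    P=np.array(P);k=np.polyfit(P[:,1],P[:,0],1)
    for _ in range(3):
        r=P[:,0]-np.polyval(k,P[:,1]);g=abs(r)<.003;k=np.polyfit(P[g,1],P[g,0],1)
    print(name,'deg',np.degrees(np.arctan(k[0])).round(2),'x at y=-.12,0,.12',np.polyval(k,[-.12,0,.12]).round(4),g.sum(),len(P))
edge(A,.0915,.013,1,-.06,.12,'rail outer before')
edge(A,.0755,.013,-1,-.06,.12,'rail inner before')
edge(B,.0915,.013,1,-.06,.12,'rail outer now')
edge(B,-.0705,.021,-1,-.07,.14,'tray rear')
"
```

```text
rail outer before deg 1.43 x at y=-.12,0,.12 [0.0885 0.0915 0.0945] 29 30
rail inner before deg 0.72 x at y=-.12,0,.12 [0.0766 0.0781 0.0796] 21 30
rail outer now deg 1.75 x at y=-.12,0,.12 [0.0883 0.092  0.0957] 28 30
tray rear deg 0.31 x at y=-.12,0,.12 [-0.0691 -0.0685 -0.0678] 35 35
```

```bash
python3 -c "
from g import *
for nm in ('top0','t6'):
  im=cv2.imread('pics/%s.png'%nm);h=cv2.cvtColor(im,cv2.COLOR_BGR2HSV).astype(np.float32)
  print(nm,'frame x mm:',list(range(100,54,-3)))
  for y in (-.14,-.12,-.09,-.05,0,.04,.08,.11,.13,.145):
    acc=[]
    for dy in (-.006,-.003,0,.003,.006):
      q=np.array([proj([*W(x/1e3,y+dy),.017])[0] for x in range(100,54,-3)],np.float32)
      acc.append([cv2.remap(h[...,k],q[:,:1],q[:,1:],1).ravel() for k in range(3)])
    m=np.mean(acc,0).round().astype(int); print('%.3f'%y,'H',*m[0],'| S',*m[1],'| V',*m[2])
"
```

```text
top0 frame x mm: [100, 97, 94, 91, 88, 85, 82, 79, 76, 73, 70, 67, 64, 61, 58, 55]
-0.140 H 17 17 17 19 20 18 17 17 18 18 17 17 16 16 17 16 | S 75 76 73 69 51 32 31 45 68 78 77 77 75 77 75 77 | V 123 119 111 107 108 107 106 105 102 103 111 116 117 118 119 120
-0.120 H 19 19 19 19 18 18 19 19 18 18 17 17 16 16 17 16 | S 72 72 72 69 54 37 32 47 70 80 77 73 73 74 76 76 | V 122 121 114 108 110 115 116 116 114 112 114 118 121 121 119 118
-0.090 H 24 24 24 26 27 28 29 28 25 21 17 17 16 16 16 17 | S 83 103 112 112 109 109 107 107 99 85 75 73 74 76 73 74 | V 118 119 118 117 120 122 123 120 115 114 119 121 121 122 122 123
-0.050 H 16 17 20 23 26 26 25 24 22 18 17 17 17 17 17 17 | S 74 78 83 96 108 114 117 113 101 86 78 76 74 74 72 72 | V 123 118 114 114 119 123 123 117 109 109 115 118 118 117 115 114
0.000 H 17 18 20 23 24 23 24 25 23 20 17 17 17 17 16 17 | S 69 71 81 101 113 120 117 109 98 77 69 66 67 67 68 70 | V 105 103 100 106 118 123 122 116 106 102 106 108 108 109 110 111
0.040 H 17 17 19 21 22 22 24 23 21 18 17 16 16 16 16 17 | S 65 71 85 105 118 122 119 112 96 78 70 68 69 67 67 64 | V
[... 1933 characters left out ...]
 90 86 79 75 82 92
0.080 H 17 17 16 16 16 16 16 16 15 16 15 15 15 16 16 15 | S 65 74 100 127 141 144 143 143 141 139 135 127 107 90 99 119 | V 78 80 89 108 119 120 117 109 95 84 81 77 71 70 74 79
0.110 H 17 17 17 16 15 15 15 15 15 15 15 15 15 15 15 15 | S 66 72 87 95 92 89 97 112 125 128 128 125 115 106 113 124 | V 76 77 84 96 103 102 99 93 86 81 79 75 70 70 73 78
0.130 H 17 17 16 14 13 14 16 15 15 15 15 15 15 15 15 15 | S 64 69 75 62 39 31 49 86 116 126 130 130 126 124 127 131 | V 73 74 78 83 83 81 83 86 86 85 83 80 78 78 81 83
0.145 H 17 17 16 15 13 13 15 15 15 15 15 15 17 16 16 15 | S 64 71 75 64 40 34 55 85 106 114 115 106 92 86 100 115 | V 73 75 81 85 84 83 86 85 80 78 76 73 69 70 75 79
```

The tray meets the rail along its whole length, with no gap at either end, and the bar lies exactly at its shut position with the robot clear. Handing in.

```bash
python3 -c "
from plant import arm
print(arm.finish_job())"
```

```text
the job is handed in; nothing more can be done
None
```

I pushed the tray home against the far rail, swung the keeper shut to its end stop, and handed the job in at about 16 s; the cakes were standing in the last picture I viewed, mid-swing, and the stamps and dish were never approached.

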